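# Clamp a row of blocks with the guarded hand lever

### The arm

A 6-joint arm with a two-finger parallel gripper is mounted at the origin on a cart in front of the work surface, level with it; the furniture and walls round the work are solid. World frame = base frame: x ahead of the robot, y to its left, z up, the work surface at z = 0. Lengths are in m, angles in degrees, forces in N, time in s.
With the tool pointing down it reaches from about 0.4 to 0.825 m from the base axis. Payload 7 kg.
Tool frame: the origin (TCP) lies between the finger pads, 19 mm behind the fingertips; this is the grasp point; z points along the fingers, y is the line along which they close (so a half turn about z gives the same grasp; the last joint's range is limited). The gripper opens to 85 mm and grips with 20 to 120 N. Pads are 22 mm wide; open, the fingers measure 114 mm over their backs; the gripper's body (76 mm by 85 mm) begins 54 mm behind the grasp point. The pads swing forward as they close: fully open they stand 13 mm farther back than shut.
Start: joints at [83.543, 20.546, 0.682, 0, -70.136, -16.507], TCP at [0.263, 0.621, 0.25] pointing down, gripper open.
Joint ranges: [-176.03, 176.03], [-82.01, 121.73], [-58.28, 71.71], [-173.87, 95.51], [-174.79, -0.11], [-173.66, 173.66]. Speed limits (degrees/s): [136.94, 136.94, 172.46, 180, 180, 180].

### API

Orientations are given as [roll, pitch, yaw] about the fixed x, y, z axes, in that order (R = Rz(yaw) Ry(pitch) Rx(roll)).
In Python, from plant import robot, optics, look_for, pinpoint gives the robot as it stands.
- The arm moves only by the tool servo_tool, never from a script. Its argument "series" is text: rows parted by semicolons, each of 5 numbers parted by spaces: the shift along the world's x, y, z in cm, then the turn about the world's z in degrees, then the finger opening in cm, from 0 to 8.54. In form: dx dy dz turn gripper; .... A call has 1 to 20 rows; each row is the pose to reach, as a shift and turn from the pose commanded when the call began; what a row does not reach only later rows make up. A row lasts 1/12 s, in which the tool goes at most 41.7 mm and 7.16 degrees, less where a joint would pass 70% of its speed; a pose out of reach is approached as far as the arm can. A call with a gripper value outside its range is refused whole. The fingers move at their own pace and stop on an object; "squeeze" is the grip in N (left out, the last holds). Time passes only in rows, so rows that repeat a pose let the fingers close. It gives the time, the measured TCP pose, the force, the opening and the grip force at its end, in the units of the state.
- robot.observe(): the state, without advancing time (a new reading comes with each control period).
- optics.grab_frame(name): name is "scene" or "top" or "wrist"; returns (picture, depth): 400x640x3 uint8, blue, green, red; 400x640 float32, m along the optical axis (not along the pixel's ray), 0 where there is no reading.
- optics.camera_info(name): a dict with "mtx" (3x3 intrinsics, pixels), "k1" (the pictures are not rectified: a ray, as slopes to the right and down, at radius r is drawn at 1 + k1 r^2 times it, then the intrinsics apply), "position" and "orientation" of the camera in the world; the wrist camera has in their place "hand_eye" (4x4, takes a point from camera to tool coordinates, whose origin is the TCP and whose axes are the flange's). Camera axes: x right, y down, z forward; pixel columns grow to the right and rows downward; lengths in m; the calibration is good to about 2 mm. A picture is of the moment at which its call begins: read the wrist's pose just before it. camera_info takes no time and is no camera call.
- robot.sign_off(): hands the job in; it is judged then, once.
Trained networks look in the newest picture that a camera, given by its name, has taken for a name from the list of things; names that differ only in an ending like _2 or _b are one class to them, and where a whole thing is asked for, a point or a joint stands for the part that bears it (a point fixed in the world has none). Each returns a list of dicts, best first, with "conf" (0 to 1); they miss things now and then, are a little off and sometimes report something else, mostly with a low value. They report only what shows in the picture. A call takes as long as a camera call.
- look_for(target, camera): "extent" ([left, top, right, bottom] in pixels, round what is visible of it).
- pinpoint(target, camera): "centre" ([column, row] in pixels: a listed point, or the origin of a listed thing).
The state is a dict: "time": time; "q": joint angles; "dq": joint speeds; "tau": joint torques, N m; "ee_pos": TCP position; "orientation": TCP orientation; "force": force on the tool from outside, world axes, zero at the start; "wrist_torque": the same for the moment, N m; "finger_gap": opening from 0.0 (shut) to 1.0 (fully open); "grip_force": force on a finger pad.
Only numpy, scipy, OpenCV 4.12 (cv2) and the standard library are available. Lean on these libraries where they do the work, as an engineer would, in place of code of your own. Each camera call takes 0.05 s, during which the arm holds its last target. There are 200 camera calls.

### The job

Lay the two beech blocks flat, side by side in a neat row on the lever clamp's aluminium bed, with their 42 mm length across the bed and flush with its edges, the far one against the grey end fence and the next one against it. Then flip the red safety catch fully over, and only after that take the black lever bar, pull it until the ram squeezes the row firmly against the fence, and finish while still holding the lever pulled, because it springs back if let go. Leave the eraser and the black loupe where they are.

Things in the scene. Friction and masses are not known exactly. Their poses are not given: they have to be found in the camera images.
- press: Blue hand-lever clamp fixed to the desk, new place and yaw each time. Origin on the desk top; x (level) points from lever end to fence, y left, z up. Base x -155 to +130, y +-50 (to -80 beside the catch), 10 mm thick. Lever pivot (axis y) at x -50, z 70 mm, between cheeks y +-24, top z 82 mm. Ram guide x -12 to +14, top z 46 mm. Catch posts at x -147 and -85, y -55, 10 x 14 mm, top z 116 mm.
- bed (a point): Middle of the top of the aluminium bed strip where the row belongs: clamp x +83, y 0, z 16 mm, axes as the clamp's. Strip 44 mm wide (y), x +32 to +115 mm, open at both sides so that blocks can be held by their ends. The tight row's block centres are at clamp x +99 (against the fence) and +67 mm.
- fence: Grey end fence fixed on the clamp: 60 mm wide, top at z = 44 mm. Origin: centre of the lower edge of its face towards the bed, at clamp x +115, z 10 mm.
- ram: Pressing ram with black rubber face 38 x 20 mm at clamp z 18 to 38 mm. Origin: centre of the face, at clamp x +31 mm when the lever is home. Linked to the lever: it slides to clamp +x, 42 mm per rad, and bears on a tight row of two blocks after 20 mm.
- lever (a joint): Lever angle: 0 = home (leaning 0.10 rad towards the fence), grows as the bar is pulled away from the fence, to clamp -x; stop 0.78. Spring return: about 2 N at the bar at 0, 5 to 6 N at 0.5. With both blocks in the row the ram bears on them at about 0.48; 10 N more at the bar then gives about 35 N at the ram. The closed catch blocks the lever after about 0.05 rad.
- lever_grip (a point): Centre of the black grip bar: round, 14 mm thick, 78 mm long along clamp y, between two steel arms 58 mm apart inside; 50 mm free under it. It swings with the lever on an arc of 145 mm about the pivot: clamp x -36, z 214 mm at home, x -104, z 205 mm at 0.48 rad.
- catch (a joint): Safety catch angle: 0 = closed (red tab upright, red blade lying across in front of the lever shank; it may start up to 0.12 open); grows as the tab is pushed outward, to clamp -y; fully over at 1.45. Stays where left (friction, about 1 N at the tab). Hinge axis along clamp x at y -55, z 110 mm; the blade, at clamp x -57, swings up as the tab goes over.
- catch_tab (a point): Tip of the catch's upright red tab, 50 mm above its hinge; the tab is 20 mm wide along clamp x and 6 mm thick. Closed, the tip is at clamp x -125, y -55, z 160 mm; nothing stands within 60 mm on its left (clamp +y) side at that height.
- block_a: Beech block, 32 (its x) x 42 (its y) x 20 mm high, 14 to 28 g. Origin: centre of its underside.
- block_b: A second beech block, the same as block_a. Either block may lie against the fence.
- eraser: Blue and white eraser 21 x 44 x 13 mm, loose; leave alone. Origin: centre of the underside.
- loupe: Black watchmaker's loupe, 38 mm across, 31 mm high, loose; leave alone. Origin: centre of the underside.

How it is judged:
By the outcome, as a careful person would: the job done as asked, in the order asked, and still so for the second after the job is handed in, while the arm keeps its last pose, push and grip.
It also fails if it takes over 69 s, if anything falls off the work surface, if the arm or the gripper's body presses on something with over 40 N, if the wrist force passes 120 N, or if a joint passes its speed limit or range.

## Working session

There is one attempt and no reset: what is moved stays moved. The work goes in short steps, Python scripts to look and compute and a tool call to move; the robot and the scene stay as the last step left them, time stands still between calls to the robot, and variables do not carry over. Pictures are saved under pics/ and viewed, at most 10 in all, crops included, and the job is handed in when it is done.

Besides the shell and the picture viewer there is one more tool, called by a JSON object that holds its "api" and its "payload", one argument or row to a line. servo_tool: Moves the arm, as the interface text tells. Its arguments: {"type":"object","properties":{"series":{"type":"string"},"squeeze":{"type":"number"}},"required":["series"]}

```bash
ls; mkdir -p pics; cat > h.py <<'E'
import numpy as np, cv2
from scipy.spatial.transform import Rotation as R
from plant import robot, optics, look_for, pinpoint
def cam(name):
    i=optics.camera_info(name); return i
def pose(name,st=None):
    i=cam(name)
    if 'hand_eye' in i:
        st=st or robot.observe(); T=np.eye(4); T[:3,:3]=R.from_euler('xyz',st['orientation'],degrees=True).as_matrix(); T[:3,3]=st['ee_pos']
        T=T@np.array(i['hand_eye']); return i,T[:3,:3],T[:3,3]
    o=np.array(i['orientation'],float)
    Rm=o if o.shape==(3,3) else R.from_euler('xyz',o,degrees=True).as_matrix()
    return i,Rm,np.array(i['position'])
def slopes(i,px):
    K=np.array(i['mtx']); p=np.array(px,float).reshape(-1,2)
    d=np.c_[(p[:,0]-K[0,2])/K[0,0],(p[:,1]-K[1,2])/K[1,1]]; s=d.copy()
    for _ in range(20): s=d/(1+i['k1']*(s**2).sum(1,keepdims=True))
    return s
def onplane(name,px,z,st=None):
    i,Rm,t=pose(name,st); s=slopes(i,px); d=np.c_[s,np.ones(len(s))]@Rm.T
    return t+d*((z-t[2])/d[:,2])[:,None]
def cloud(name,depth,st=None):
    i,Rm,t=pose(name,st); v,u=np.mgrid[0:depth.shape[0],0:depth.shape[1]]
    s=slopes(i,np.c_[u.ravel(),v.ravel()]); z=depth.ravel()[:,None]
    return ((np.c_[s,np.ones(len(s))]*z)@Rm.T+t).reshape(*depth.shape,3)
def proj(name,P,st=None):
    i,Rm,t=pose(name,st); c=(np.atleast_2d(P)-t)@Rm; s=c[:,:2]/c[:,2:]; s=s*(1+i['k1']*(s**2).sum(1,keepdims=True))
    K=np.array(i['mtx']); return s*[K[0,0],K[1,1]]+[K[0,2],K[1,2]]
E
python3 - <<'E'
from h import *
print(robot.observe())
for c in('scene','top'):
    print(cam(c))
    im,d=optics.grab_frame(c); cv2.imwrite(f'pics/{c}0.png',im); np.save(f'{c}0.npy',d)
    for t in('press','block_a','eraser','loupe'): print(c,t,[(np.round(x['extent']),round(x['conf'],2)) for x in look_for(t,c)])
    for t in('press','bed','fence','ram','lever_grip','catch_tab','block_a','eraser','loupe'): print(c,t,[(np.round(x['centre'],1),round(x['conf'],2)) for x in pinpoint(t,c)])
print(cam('wrist'))
E
```

```text
pics
{'time': 0.0, 'q': array([ 8.35432613e+01,  2.05910665e+01,  6.35628269e-01, -1.98064685e-02,
       -7.01352118e+01, -1.65081088e+01]), 'dq': array([ 0.08162674,  0.02775589, -0.02831311,  0.01051031,  0.0301243 ,
        0.04570377]), 'tau': array([-3.49951442e-04, -5.83314908e+01,  2.93422937e+01,  6.93666860e+00,
       -5.90812022e-03, -9.62605526e-06]), 'ee_pos': array([0.26319908, 0.62110328, 0.24908288]), 'orientation': array([ 1.79907795e+02, -7.90875955e-03, -2.29715861e+01]), 'force': array([-0.64501264,  1.11567936, -1.09389677]), 'wrist_torque': array([-0.03384688,  0.01627904,  0.05284729]), 'grip_force': 0.0, 'finger_gap': 0.9988303145300341}
{'mtx': array([[400.46036312,   0.        , 323.81534101],
       [  0.        , 400.46036312, 200.03446193],
       [  0.        ,   0.        ,   1.        ]]), 'k1': 0.009093835447899283, 'position': array([ 0.03483202, -0.82778137,  0.53221491]), 'orientation': array([-113.80267698,   -1.42686326,  -35.84064614])}
scene press [(array([249., 160., 362., 268.]), 0.56)]
scene block_a [(array([372., 277., 393., 294.]), 0.68),
[... 1625 characters left out ...]
.5, 158.7]), 0.66), (array([237.8, 266.6]), 0.53), (array([307.1, 262.5]), 0.21)]
top loupe [(array([235.7, 266.7]), 0.75), (array([412.2, 198.4]), 0.27)]
{'mtx': array([[299.73147009,   0.        , 323.27753495],
       [  0.        , 299.73147009, 203.58517515],
       [  0.        ,   0.        ,   1.        ]]), 'k1': -0.015215405958114322, 'hand_eye': array([[-2.12584533e-04, -9.64746716e-01, -2.63180032e-01,
         6.74575636e-02],
       [ 9.99999939e-01, -2.77851548e-04,  2.10775291e-04,
         2.84323405e-04],
       [-2.76469749e-04, -2.63179971e-01,  9.64746716e-01,
        -1.23206459e-01],
       [ 0.00000000e+00,  0.00000000e+00,  0.00000000e+00,
         1.00000000e+00]])}
```

```bash
python3 - <<'E'
from h import *
im=cv2.imread('pics/top0.png'); cv2.imwrite('pics/top0c.png',cv2.resize(im[120:300,200:440],None,fx=3.3,fy=3.3,interpolation=cv2.INTER_CUBIC))
for n,px,z in [('bed',(312.1,174.3),.016),('fence',(315.8,159.3),.01),('ram',(304.5,189.5),.028),('press',(301.2,206.5),0),('grip',(291.7,209.4),.214),('tab',(307.2,261.7),.16),('b1',(235.9,225.7),0),('b1ext',(235,229),.02),('b2',(411.5,197.6),0),('er',(375.5,158.7),0),('loupe',(235.7,266.7),0)]:
    print(n,np.round(onplane('top',[px],z)[0],4))
for n,px,z in [('bed',(337.1,232.4),.016),('fence',(348.4,229.8),.01),('ram',(323.9,231),.028),('press',(310.5,242.2),0),('grip',(300.5,165.2),.214),('tab',(264.3,200),.16),('b2',(382.8,291),0),('b1',(262.6,225.4),0),('er',(386.5,261.1),0),('lo',(235.4,230.3),0)]:
    print('S',n,np.round(onplane('scene',[px],z)[0],4))
E
```

```text
bed [ 0.636  -0.0829  0.016 ]
fence [ 0.6736 -0.0914  0.01  ]
ram [ 0.5978 -0.0658  0.028 ]
press [ 0.5615 -0.0565  0.    ]
grip [ 0.5278 -0.0514  0.214 ]
tab [ 0.4275 -0.0793  0.16  ]
b1 [0.5162 0.0982 0.    ]
b1ext [0.5067 0.0964 0.02  ]
b2 [ 0.5817 -0.3183  0.    ]
er [ 0.6765 -0.2345  0.    ]
loupe [0.4198 0.0966 0.    ]
S bed [ 0.634  -0.0816  0.016 ]
S fence [ 0.6765 -0.0781  0.01  ]
S ram [ 0.5954 -0.0735  0.028 ]
S press [ 0.56   -0.0629  0.    ]
S grip [ 0.5392 -0.0458  0.214 ]
S tab [ 0.422  -0.0754  0.16  ]
S b2 [ 0.5726 -0.3263  0.    ]
S b1 [0.4996 0.0917 0.    ]
S er [ 0.6643 -0.2429  0.    ]
S lo [0.4229 0.1066 0.    ]
```

View pics/top0c.png

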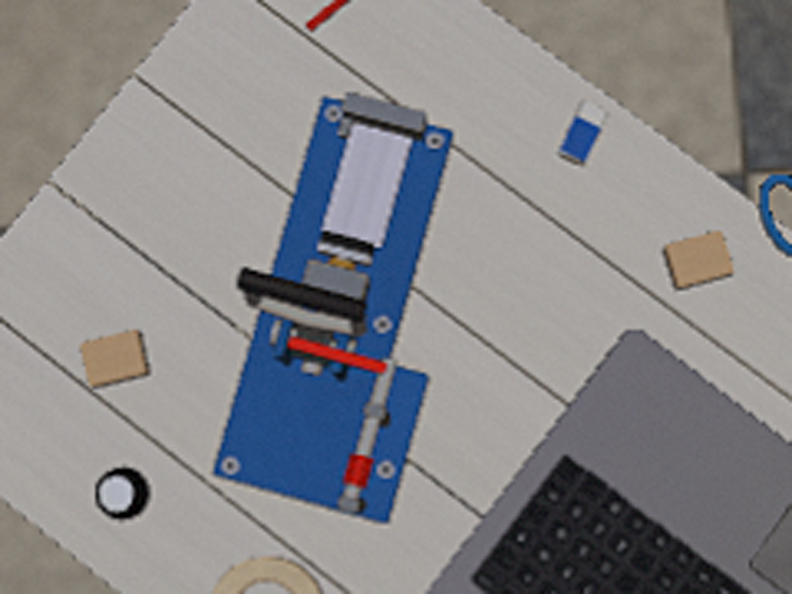

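The view (3.3x crop from pixel 200,120) shows the clamp in the middle with its fence at the top (crop 385,110) and its bed running down to the ram. One block is at crop (115,358) and the other at (700,260), beside a laptop. The red tab is at (358,470) and the loupe at (122,492). I'll go above the clamp for a closer wrist view.

{"api": "servo_tool", "payload": {
  "series": "2 -4 3 0 8.54;29.7 -71.1 8 9 8.54;29.7 -71.1 8 9 8.54;29.7 -71.1 8 9 8.54;29.7 -71.1 8 9 8.54;29.7 -71.1 8 9 8.54;29.7 -71.1 8 9 8.54;29.7 -71.1 8 9 8.54;29.7 -71.1 8 9 8.54;29.7 -71.1 8 9 8.54;29.7 -71.1 8 9 8.54;29.7 -71.1 8 9 8.54;29.7 -71.1 8 9 8.54;29.7 -71.1 8 9 8.54;29.7 -71.1 8 9 8.54;29.7 -71.1 8 9 8.54;29.7 -71.1 8 9 8.54;29.7 -71.1 8 9 8.54;29.7 -71.1 8 9 8.54;29.7 -71.1 8 9 8.54"
}}

```text
time: 3.07
ee_pos: [0.5617, -0.0939, 0.3298]
orientation: [179.9, 0.0, -14.2]
force: [0.4, 0.3, -0.2]
finger_gap: 0.995
grip_force: 0.0
```

```bash
python3 - <<'E'
from h import *
st=robot.observe(); print(st['time'],st['ee_pos'],st['orientation'],st['q'])
im,d=optics.grab_frame('wrist'); cv2.imwrite('pics/w1.png',im); np.save('w1.npy',d)
import pickle; pickle.dump(st,open('w1.pkl','wb'))
Z=dict(press=0,bed=.016,fence=.01,ram=.028,lever_grip=.214,catch_tab=.16,block_a=0,eraser=0,loupe=0)
for t,z in Z.items():
    for x in pinpoint(t,'wrist'): print(t,round(x['conf'],2),np.round(x['centre'],1),np.round(onplane('wrist',[x['centre']],z,st)[0],4))
# block rectangles by colour+height
C=cloud('wrist',d,st); hsv=cv2.cvtColor(im,cv2.COLOR_BGR2HSV)
m=((hsv[...,0]>8)&(hsv[...,0]<25)&(hsv[...,1]>60)).astype(np.uint8)
m=cv2.morphologyEx(m,cv2.MORPH_OPEN,np.ones((3,3)))
n,l,s,c=cv2.connectedComponentsWithStats(m)
for k in range(1,n):
    if 150<s[k,4]<3000:
        v,u=np.where(l==k); P=onplane('wrist',np.c_[u,v],.02,st)[:,:2]
        print(s[k],c[k],np.median(C[l==k],0),cv2.minAreaRect((P*1000).astype(np.float32)))
E
```

```text
3.0667 [ 0.56172586 -0.09391529  0.32979022] [ 1.79928841e+02  3.29506207e-03 -1.41941621e+01] [ 1.02308119e+01  8.21056945e+00 -5.52221843e+00  6.52855817e-02
 -7.62996452e+01  6.55595475e+01]
press 0.72 [302.9 168.4] [ 0.5683 -0.0647  0.    ]
bed 0.84 [298.6 115.2] [ 0.6441 -0.0801  0.016 ]
fence 0.98 [299.8  92.7] [ 0.673  -0.0893  0.01  ]
ram 0.66 [298.1 152.2] [ 0.5956 -0.067   0.028 ]
lever_grip 0.78 [279.6 252.3] [ 0.5306 -0.0477  0.214 ]
catch_tab 0.84 [340.2 309.4] [ 0.4252 -0.0797  0.16  ]
block_a 0.94 [465.7 118. ] [ 0.5815 -0.3146  0.    ]
block_a 0.56 [215.7 228. ] [0.5101 0.0962 0.    ]
block_a 0.23 [337.3 306.3] [ 0.3223 -0.0594  0.    ]
eraser 0.61 [401.1  66.3] [ 0.6731 -0.2354  0.    ]
loupe 0.81 [238.1 280.4] [0.4121 0.0912 0.    ]
[453 103  37  32 743] [470.98250336 118.39569314] [ 0.58101575 -0.31325636  0.01924749] ((580.80615234375, -312.3087158203125), (32.826900482177734, 44.431640625), 15.840697288513184)
[195 222  32  24 487] [210.09034908 232.3449692 ] [0.51037582 0.09877594 0.01892512] ((512.1506958007812, 97.302490234375), (31.699020385742188, 44.635581970214844), 13.91555404663086)
[605 308  35  27 190] [622.26315789 320.52631579] [-0.41937733 -1.09833198 -0.56676704] ((184.1469268798828, -529.075439453125), (92.01202392578125, 8.085173606872559), 42.246341705322266)
[296 317  27  11 166] [309.25903614 322.4939759 ] [ 0.30905088 -0.00516311  0.01154565] ((316.7662658691406, -8.813798904418945), (44.260833740234375, 18.084640502929688), 81.28800964355469)
```

View pics/w1.png

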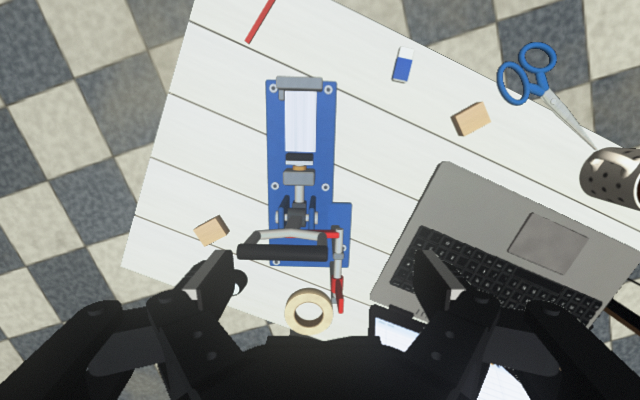

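The wrist view shows the clamp upright at image (300,170): fence at (300,83), bed between (300,92) and (300,150), lever bar at (283,252), red tab at (338,295). The blocks are at (471,118) and (210,232), and both grip sizes agree with 32x42 mm. Next I'll fit the clamp pose from the edges of the blue base.

```bash
cat > fitp.py <<'E'
from h import *
from scipy.optimize import least_squares
def fit(im,name,st,x0,n=4):
    # edges of base (z=.01): left y=50 ,right y=-50 (x>-40), far x=130, near; using blue mask boundary along normals
    hsv=cv2.cvtColor(im,cv2.COLOR_BGR2HSV)
    b=((hsv[...,0]>100)&(hsv[...,0]<125)&(hsv[...,1]>120)).astype(np.float32)
    S=[]  # (point, inward normal)
    for x in np.arange(0,125,5): S.append(((x,50),(0,-1)))
    for x in np.arange(0,125,5): S.append(((x,-50),(0,1)))
    for y in np.r_[np.arange(-48,-32,2),np.arange(33,49,2)]: S.append(((130,y),(-1,0)))
    p=np.array(x0,float)
    for it in range(n):
        c,s=np.cos(p[2]),np.sin(p[2]); Rm=np.array([[c,-s],[s,c]])
        rows=[];res=[];lab=[]
        o=np.arange(-12,12.1,.5)
        for k,(q,nn) in enumerate(S):
            q=np.array(q)/1e3; nn=np.array(nn)
            L=q+np.outer(o,nn)/1e3
            W=np.c_[L@Rm.T+p[:2],np.full(len(o),.01)]
            uv=proj(name,W,st).astype(np.float32)
            v=cv2.remap(b,uv[:,:1],uv[:,1:],cv2.INTER_LINEAR).ravel()
            if v[:6].mean()>.3 or v[-6:].mean()<.7: continue
            off=o[np.where(v>.5)[0][0]]/1e3
            n_w=Rm@nn; r=Rm@q
            rows.append([n_w[0],n_w[1],n_w@np.array([-r[1],r[0]])]);res.append(off);lab.append(nn)
        if len(res)<10: print('few',len(res)); break
        A=np.array(rows);r=np.array(res)
        f=least_squares(lambda d:(A@d-r)/.001,np.zeros(3),loss='soft_l1'); p=p+f.x
    lab=np.array(lab); rr=(A@f.x-r)*1e3
    print('fit',np.round(p[:2],4),round(np.degrees(p[2]),2),'n',len(r),'rms',rr.std().round(2),[( int((lab==q).all(1).sum())) for q in ([0,-1],[0,1],[-1,0])])
    return p
def at(p,x,y): c,s=np.cos(p[2]),np.sin(p[2]); return p[:2]+np.array([c*x-s*y,s*x+c*y])/1e3
E
python3 - <<'E'
from fitp import *
import pickle
st=pickle.load(open('w1.pkl','rb'))
p=fit(cv2.imread('pics/w1.png'),'wrist',st,[.5625,-.062,np.radians(-13.5)])
p2=fit(cv2.imread('pics/top0.png'),'top',None,[.5625,-.062,np.radians(-13.5)])
for q in (p,p2):
  for n,x,y in [('bed',83,0),('fence',115,0),('grip',-36,0),('tab',-125,-55),('far',99,0),('near',67,0)]: print(n,np.round(at(q,x,y),4))
# fence top from depth
C=cloud('wrist',np.load('w1.npy'),st).reshape(-1,3)
for q in (p,):
  c,s=np.cos(q[2]),np.sin(q[2]); L=(C[:,:2]-q[:2])@np.array([[c,-s],[s,c]])*1e3
  m=(L[:,0]>100)&(L[:,0]<145)&(abs(L[:,1])<45)&(C[:,2]>.036)&(C[:,2]<.052)
  print('fence top',np.percentile(L[m],[2,98],axis=0),np.median(C[m,2]),m.sum())
  m=(abs(L[:,0]-75)<25)&(abs(L[:,1])<45)&(C[:,2]>.0135)&(C[:,2]<.02);print('bed',np.percentile(L[m],[3,97],axis=0),np.median(C[m,2]))
  m=(abs(L[:,0]+36)<25)&(abs(L[:,1])<50)&(C[:,2]>.209)&(C[:,2]<.23);print('bar',np.percentile(L[m],[3,97],axis=0),np.percentile(C[m,2],95))
E
```

```text
fit [ 0.5626 -0.0592] -15.89 n 48 rms 0.58 [23, 23, 2]
fit [ 0.5599 -0.0593] -15.67 n 50 rms 0.74 [23, 24, 3]
bed [ 0.6425 -0.082 ]
fence [ 0.6733 -0.0907]
grip [ 0.528  -0.0494]
tab [ 0.4274 -0.0779]
far [ 0.6579 -0.0863]
near [ 0.6271 -0.0776]
bed [ 0.6398 -0.0817]
fence [ 0.6706 -0.0903]
grip [ 0.5252 -0.0496]
tab [ 0.4247 -0.0785]
far [ 0.6552 -0.086 ]
near [ 0.6244 -0.0774]
fence top [[117.31564167 -28.37093342]
 [132.09776003  28.23446128]] 0.043093205579976424 601
bed [[ 51.55046508 -21.06049742]
 [ 98.59567291  20.22075201]] 0.015218089165564275
bar [[-38.67403134 -36.83873888]
 [-26.78157748  35.50648249]] 0.22075444276545117
```

{"api": "servo_tool", "payload": {
  "series": "-4.8 18.8 -6 28 8.54;-4.8 18.8 -6 28 8.54;-4.8 18.8 -6 28 8.54;-4.8 18.8 -6 28 8.54;-4.8 18.8 -10 28 8.54;-4.8 18.8 -22 28 8.54;-4.8 18.8 -22 28 8.54;-4.8 18.8 -22 28 8.54;-4.8 18.8 -22 28 8.54;-4.8 18.8 -22 28 8.54;-4.8 18.8 -22 28 8.54"
}}

```text
time: 4.48
ee_pos: [0.5124, 0.0988, 0.11]
orientation: [180.0, 0.1, 14.1]
force: [0.2, 0.7, 0.4]
finger_gap: 1.002
grip_force: 0.0
```

```bash
cat > blk.py <<'E'
from h import *
def blk(tag,show=False):
    st=robot.observe(); im,d=optics.grab_frame('wrist'); cv2.imwrite(f'pics/{tag}.png',im)
    hsv=cv2.cvtColor(im,cv2.COLOR_BGR2HSV)
    m=((hsv[...,0]>8)&(hsv[...,0]<25)&(hsv[...,1]>60)).astype(np.uint8); m=cv2.morphologyEx(m,cv2.MORPH_OPEN,np.ones((5,5)))
    n,l,s,c=cv2.connectedComponentsWithStats(m); C=cloud('wrist',d,st)
    print('t',st['time'],'tcp',st['ee_pos'].round(4),st['orientation'].round(2))
    for k in range(1,n):
        if s[k,4]<400: continue
        v,u=np.where(l==k); top=np.percentile(C[l==k][:,2],70)
        t=C[l==k]; t=t[t[:,2]>top-.004]
        q=onplane('wrist',np.c_[u,v],top,st)[:,:2]
        print(s[k],'top',round(top,4),'rectcolor',cv2.minAreaRect((q*1000).astype(np.float32)),'rectdepth',cv2.minAreaRect((t[:,:2]*1000).astype(np.float32)))
if __name__=='__main__':
    import sys; blk(sys.argv[1])
E
python3 blk.py b1
```

```text
t 4.4833 tcp [0.5124 0.0988 0.11  ] [1.7996e+02 6.0000e-02 1.4110e+01]
[ 293  192   55   44 2356] top 0.0195 rectcolor ((512.6863403320312, 100.334716796875), (33.587677001953125, 40.65292739868164), 14.057653427124023) rectdepth ((536.251953125, 106.83638000488281), (84.24980926513672, 40.57270431518555), 15.109298706054688)
```

{"api": "servo_tool", "payload": {
  "series": "0 0.1 -4 0 8.54;0 0.1 -7 0 8.54;0 0.1 -8.5 0 8.54;0 0.1 -9 0 8.54;0 0.1 -9 0 8.54;0 0.1 -9 0 3.8;0 0.1 -9 0 3.8;0 0.1 -9 0 3.8;0 0.1 -9 0 3.8;0 0.1 -9 0 3.8;0 0.1 -9 0 3.8;0 0.1 -9 0 3.8",
  "squeeze": 30
}}

```text
time: 5.53
ee_pos: [0.5132, 0.0999, 0.0215]
orientation: [-180.0, -0.1, 14.1]
force: [-1.5, 0.7, 7.7]
finger_gap: 0.49
grip_force: 29.9
```

{"api": "servo_tool", "payload": {
  "series": "0 0 4 0 3.8;0 0 8 0 3.8;2 -1 12 -5 3.8;5 -3 16 -10 3.8;8 -6 20 -17 3.8;14 -18.4 22 -29.8 3.8;14 -18.4 22 -29.8 3.8;14 -18.4 22 -29.8 3.8;14 -18.4 22 -29.8 3.8;14 -18.4 22 -29.8 3.8;14 -18.4 18 -29.8 3.8;14 -18.4 14 -29.8 3.8;14 -18.4 10 -29.8 3.8;14 -18.4 9 -29.8 3.8;14 -18.4 9 -29.8 3.8;14 -18.4 9 -29.8 3.8;14 -18.4 9 -29.8 3.8"
}}

```text
time: 6.95
ee_pos: [0.6542, -0.0844, 0.113]
orientation: [-179.9, -0.2, -15.7]
force: [0.7, -0.4, 0.7]
finger_gap: 0.484
grip_force: 31.4
```

```bash
python3 - <<'E'
from fitp import *
st=robot.observe(); im,d=optics.grab_frame('wrist'); cv2.imwrite('pics/w2.png',im); np.save('w2.npy',d)
import pickle; pickle.dump(st,open('w2.pkl','wb'))
print(st['time'],st['ee_pos'],st['orientation'],st['finger_gap'],st['grip_force'])
p=fit(im,'wrist',st,[.5615,-.0592,np.radians(-15.8)])
print(at(p,94,0),at(p,99,0))
C=cloud('wrist',d,st).reshape(-1,3)
c,s=np.cos(p[2]),np.sin(p[2]); L=(C[:,:2]-p[:2])@np.array([[c,-s],[s,c]])*1e3
m=(L[:,0]>100)&(L[:,0]<145)&(abs(L[:,1])<45)&(C[:,2]>.038)&(C[:,2]<.05)
print('fence top',np.percentile(L[m],[2,98],axis=0),np.median(C[m,2]),m.sum())
print('tcp in clamp',(st['ee_pos'][:2]-p[:2])@np.array([[c,-s],[s,c]])*1e3)
E
```

```text
6.95 [ 0.65424504 -0.08435459  0.11302721] [-179.94369629   -0.23138838  -15.7168136 ] 0.4841166030313796 31.36803388595581
fit [ 0.5633 -0.0604] -15.21 n 26 rms 2.78 [11, 11, 4]
[ 0.65400343 -0.08508223] [ 0.65882825 -0.08639412]
fence top [[116.04626752 -28.66746824]
 [130.73769858  28.06931421]] 0.04305933948026813 2078
tcp in clamp [94.04223078  0.76553236]
```

View pics/w2.png

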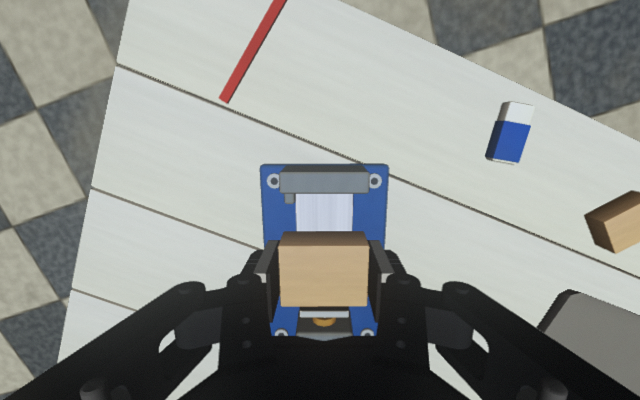

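The picture shows the held block at (323,275), centred sideways over the bed strip (columns 296–353), with the fence at (323,182). A small grey piece sits by the fence at (290,198), so I'll check its height before going down.

```bash
python3 - <<'E'
from fitp import *
import pickle; st=pickle.load(open('w2.pkl','rb')); d=np.load('w2.npy'); C=cloud('wrist',d,st)
im=cv2.imread('pics/w2.png')
p=np.array([.5622,-.0594,np.radians(-15.8)]); c,s=np.cos(p[2]),np.sin(p[2]); Rm=np.array([[c,-s],[s,c]])
for v in range(190,208,3):
    print(v,[(*np.round((C[v,u,:2]-p[:2])@Rm*1e3).astype(int),int(C[v,u,2]*1e3)) for u in (280,286,289,292,294,300,356,362)], im[v,[286,290,294]].tolist())
st=robot.observe(); print(st['ee_pos'],st['time'])
E
```

```text
190 [(np.int64(119), np.int64(29), 42), (np.int64(120), np.int64(25), 42), (np.int64(120), np.int64(23), 43), (np.int64(120), np.int64(21), 42), (np.int64(119), np.int64(20), 42), (np.int64(120), np.int64(16), 43), (np.int64(120), np.int64(-21), 42), (np.int64(120), np.int64(-25), 42)] [[144, 135, 126], [142, 135, 123], [145, 137, 126]]
193 [(np.int64(110), np.int64(34), 9), (np.int64(117), np.int64(26), 42), (np.int64(117), np.int64(24), 42), (np.int64(117), np.int64(22), 42), (np.int64(117), np.int64(20), 41), (np.int64(117), np.int64(16), 41), (np.int64(118), np.int64(-21), 42), (np.int64(117), np.int64(-25), 42)] [[105, 104, 101], [106, 104, 98], [86, 87, 83]]
196 [(np.int64(108), np.int64(34), 10), (np.int64(110), np.int64(28), 21), (np.int64(110), np.int64(26), 20), (np.int64(110), np.int64(24), 20), (np.int64(110), np.int64(22), 19), (np.int64(109), np.int64(18), 14), (np.int64(107), np.int64(-25), 9), (np.int64(107), np.int64(-30), 8)] [[141, 134, 125], [142, 135, 123], [81, 81, 79]]
199 [(np.int64(105), np.int64(35), 9), (np.int64(108), np.int64(28), 20), (np.int64(108), np.
[... 244 characters left out ...]
 [(np.int64(103), np.int64(35), 10), (np.int64(106), np.int64(28), 21), (np.int64(106), np.int64(26), 21), (np.int64(106), np.int64(24), 21), (np.int64(106), np.int64(23), 20), (np.int64(104), np.int64(18), 15), (np.int64(102), np.int64(-25), 8), (np.int64(103), np.int64(-30), 9)] [[126, 123, 116], [127, 125, 118], [105, 83, 70]]
205 [(np.int64(100), np.int64(35), 9), (np.int64(100), np.int64(30), 9), (np.int64(100), np.int64(28), 9), (np.int64(100), np.int64(25), 9), (np.int64(100), np.int64(24), 9), (np.int64(102), np.int64(19), 14), (np.int64(100), np.int64(-25), 9), (np.int64(100), np.int64(-30), 10)] [[158, 93, 60], [158, 94, 60], [158, 95, 61]]
[ 0.65421982 -0.08427895  0.11317359] 7.0
```

The piece is a small side stop at clamp x 104–115, y +22 to +29, with its top at z 21. It would catch the left fingertip, so I'll set the block down short of it, regrip higher and slide it to the fence.

{"api": "servo_tool", "payload": {
  "series": "-0.5 0.1 -2 0 3.8;-0.5 0.1 -5 0 3.8;-0.5 0.1 -6.5 0 3.8;-0.5 0.1 -7.2 0 3.8;-0.5 0.1 -7.2 0 3.8;-0.5 0.1 -7.2 0 3.8"
}}

```text
time: 7.5
ee_pos: [0.6487, -0.0834, 0.0398]
orientation: [-180.0, -0.1, -15.7]
force: [0.3, 0.7, 0.1]
finger_gap: 0.482
grip_force: 31.7
```

{"api": "servo_tool", "payload": {
  "series": "0 0 -0.2 0 3.8;0 0 -0.25 0 3.8;0 0 -0.25 0 5.5;0 0 -0.25 0 5.5;0 0 -0.1 0 5.5;0 0 0.7 0 5.5;0 0 0.7 0 5.5;0 0 0.7 0 3.8;0 0 0.7 0 3.8;0 0 0.7 0 3.8;0 0 0.7 0 3.8"
}}

```text
time: 8.42
ee_pos: [0.6479, -0.0835, 0.0459]
orientation: [-180.0, -0.1, -15.7]
force: [-1.3, 0.9, 4.7]
finger_gap: 0.48
grip_force: 30.0
```

{"api": "servo_tool", "payload": {
  "series": "0.3 -0.08 0 0 3.8;0.6 -0.17 0 0 3.8;0.8 -0.23 0 0 3.8;0.95 -0.27 0 0 3.8;1.1 -0.31 0 0 3.8;1.1 -0.31 0 0 3.8;1.1 -0.31 0 0 3.8"
}}

```text
time: 9.0
ee_pos: [0.6585, -0.0867, 0.0459]
orientation: [180.0, -0.0, -15.7]
force: [-1.7, 1.1, 6.4]
finger_gap: 0.48
grip_force: 30.1
```

{"api": "servo_tool", "payload": {
  "series": "0.1 -0.03 0 0 3.8;0.2 -0.06 0 0 3.8;0.2 -0.06 0 0 3.8;0.2 -0.06 0 0 3.8"
}}

```text
time: 9.33
ee_pos: [0.6604, -0.0873, 0.0459]
orientation: [180.0, -0.0, -15.7]
force: [-2.3, 1.1, 7.4]
finger_gap: 0.48
grip_force: 30.1
```

{"api": "servo_tool", "payload": {
  "series": "0.1 -0.03 0 0 3.8;0.2 -0.06 0 0 3.8;0.2 -0.06 0 0 3.8;0.2 -0.06 0 0 3.8"
}}

```text
time: 9.67
ee_pos: [0.6609, -0.0875, 0.0458]
orientation: [180.0, 0.1, -15.8]
force: [-7.7, 3.9, 11.5]
finger_gap: 0.481
grip_force: 30.6
```

```bash
python3 - <<'E'
from h import *
st=robot.observe(); print(st['ee_pos'],st['force'])
im,d=optics.grab_frame('wrist'); cv2.imwrite('pics/w3.png',cv2.resize(im[140:340,220:430],None,fx=3,fy=3,interpolation=cv2.INTER_CUBIC))
E
```

```text
[ 0.66091014 -0.08751557  0.04583707] [-7.68358419  3.90555561 11.51057127]
```

View pics/w3.png

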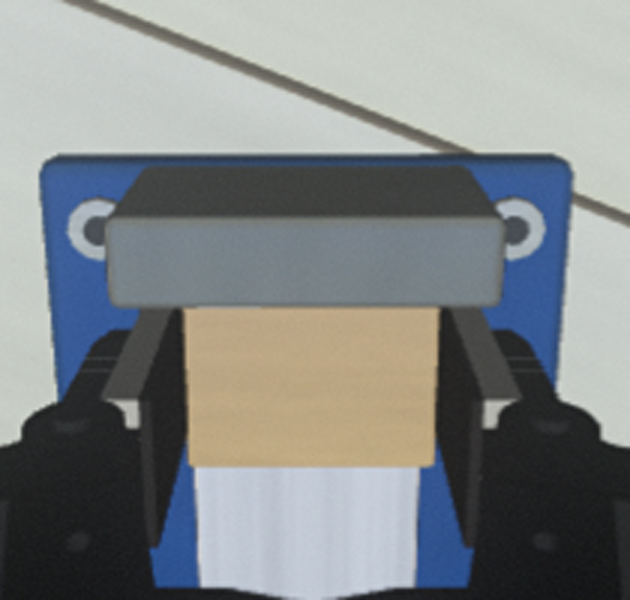

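The block's far edge meets the fence and it sits about 0.9 mm to clamp −y of the bed centre (block 311, bed 307 in the 3x crop). I'll back off slightly, nudge it left, press again and release.

{"api": "servo_tool", "payload": {
  "series": "-0.25 0.07 0 0 3.8;-0.22 0.16 0 0 3.8;-0.22 0.16 0 0 3.8;0.03 0.09 0 0 3.8;0.03 0.09 0 0 3.8;0.03 0.09 0 0 3.8;-0.1 0.13 0 0 3.8;-0.1 0.13 0 0 5.5;-0.1 0.13 0 0 5.5;-0.1 0.13 1 0 5.5;-0.1 0.13 5 0 5.5;-0.1 0.13 8 0 8.54;-0.1 0.13 8 0 8.54;-0.1 0.13 8 0 8.54"
}}

```text
time: 10.88
ee_pos: [0.6629, -0.0864, 0.1282]
orientation: [-179.9, -0.3, -15.8]
force: [-0.8, 0.5, -0.8]
finger_gap: 0.993
grip_force: 0.0
```

```bash
python3 blk.py w4; python3 - <<'E'
from h import *
im=cv2.imread('pics/w4.png');cv2.imwrite('pics/w4c.png',cv2.resize(im[130:340,200:450],None,fx=3,fy=2.8,interpolation=cv2.INTER_CUBIC))
E
```

```text
t 10.8833 tcp [ 0.6629 -0.0864  0.1282] [-179.89   -0.27  -15.75]
[ 570  198   70   57 2739] top 0.0194 rectcolor ((585.125732421875, -308.4507141113281), (44.11919403076172, 51.069305419921875), 15.273749351501465) rectdepth ((637.5223999023438, -213.8204345703125), (277.39501953125, 49.54871368408203), 60.648563385009766)
[ 298  201   54   37 1991] top 0.0356 rectcolor ((659.3565063476562, -86.63806915283203), (40.66156768798828, 28.621442794799805), 74.26701354980469) rectdepth ((685.9329833984375, -94.35934448242188), (40.93218231201172, 85.04666137695312), 73.86517333984375)
```

View pics/w4c.png

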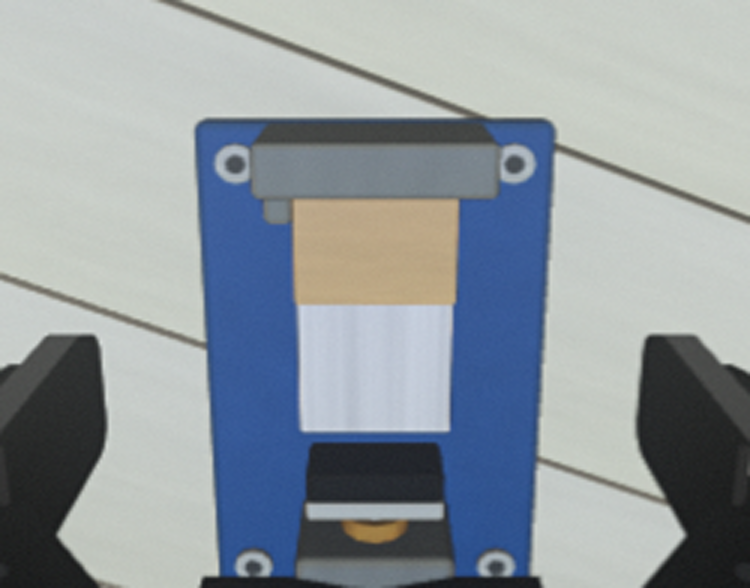

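The first block is now against the fence and centred (block columns 293–459, bed 299–451). Before fetching the second block I'll check how high things stand around it and along the forearm's corridor.

```bash
python3 - <<'E'
from h import *
C=cloud('top',np.load('top0.npy')).reshape(-1,3); ok=np.load('top0.npy').ravel()>0; C=C[ok]
b=np.array([.581,-.3128])
# height map (cm) 3cm cells x .2-.7, y -.5..-.1
print('cols y',[round(y,2) for y in np.arange(-.48,-.08,.03)])
for x in np.arange(.68,.17,-.03):
    print(round(x,2),[int(round(100*(C[(abs(C[:,0]-x)<.015)&(abs(C[:,1]-y)<.015)][:,2].max(initial=-.01)))) for y in np.arange(-.48,-.08,.03)])
E
```

```text
cols y [np.float64(-0.48), np.float64(-0.45), np.float64(-0.42), np.float64(-0.39), np.float64(-0.36), np.float64(-0.33), np.float64(-0.3), np.float64(-0.27), np.float64(-0.24), np.float64(-0.21), np.float64(-0.18), np.float64(-0.15), np.float64(-0.12), np.float64(-0.09)]
0.68 [-1, -1, -1, -1, -1, -1, 0, 0, 2, 2, 0, 1, 5, 5]
0.65 [-1, 1, 1, 1, 1, 0, 1, 1, 2, 2, 1, 1, 2, 2]
0.62 [-1, 1, 1, 1, 1, 0, 0, 1, 0, 0, 1, 0, 2, 2]
0.59 [-1, 1, 1, 1, 1, 3, 2, 0, 1, 0, 1, 1, 1, 4]
0.56 [-1, 1, 1, 1, 1, 2, 2, 0, 1, 1, 1, 0, 1, 5]
0.53 [1, 1, 1, 1, 0, 1, 2, 2, 2, 1, 1, 1, 1, 22]
0.5 [8, 8, 1, 0, 0, 2, 2, 2, 2, 0, 0, 0, 1, 22]
0.47 [9, 8, 0, 0, 2, 2, 2, 2, 2, 2, 1, 0, 2, 12]
0.44 [9, 1, 1, 2, 2, 2, 2, 2, 3, 3, 2, 1, 1, 16]
0.41 [9, 2, 2, 3, 2, 2, 2, 3, 3, 3, 3, 2, 1, 16]
0.38 [2, 2, 3, 3, 3, 2, 3, 3, 3, 3, 3, 2, 0, 1]
0.35 [2, 3, 3, 2, 3, 3, 3, 3, 3, 3, 3, 3, 2, 0]
0.32 [2, 3, 3, 3, 3, 3, 3, 3, 3, 3, 3, 5, 9, 10]
0.29 [2, 2, 3, 3, 3, 3, 3, 3, 3, 3, 6, 10, 14, 18]
0.26 [3, 3, 3, 3, 3, 3, 3, 3, 2, 7, 11, 15, 20, 23]
0.23 [3, 3, 3, 3, 3, 3, 3, 4, 8, 12, 17, 20, 24, 24]
0.2 [3, 3, 3, 3, 3, 3, 5, 10, 13, 18, 22, 24, 24, -1]
```

{"api": "servo_tool", "payload": {
  "series": "-8.2 -22.6 2 31.4 7;-8.2 -22.6 2 31.4 7;-8.2 -22.6 2 31.4 7;-8.2 -22.6 2 31.4 7;-8.2 -22.6 -1 31.4 7;-8.2 -22.6 -1.8 31.4 7;-8.2 -22.6 -1.8 31.4 7;-8.2 -22.6 -1.8 31.4 7;-8.2 -22.6 -1.8 31.4 7;-8.2 -22.6 -1.8 31.4 7"
}}

```text
time: 11.77
ee_pos: [0.5799, -0.3118, 0.107]
orientation: [180.0, 0.0, 15.7]
force: [0.5, 0.3, -0.6]
finger_gap: 0.82
grip_force: 0.0
```

```bash
python3 blk.py b2
```

```text
t 11.7667 tcp [ 0.5799 -0.3118  0.107 ] [1.800e+02 1.000e-02 1.568e+01]
[   0    0   52   45 1824] top 0.035 rectcolor ((652.63818359375, -109.7839584350586), (23.430635452270508, 34.57025909423828), 14.550786972045898) rectdepth ((655.1548461914062, -193.72715759277344), (26.772659301757812, 200.35690307617188), 1.6641324758529663)
[ 300  192   56   45 2433] top 0.0195 rectcolor ((582.1742553710938, -315.3641357421875), (33.90196990966797, 40.7809944152832), 15.644911766052246) rectdepth ((605.45947265625, -309.0169982910156), (83.46341705322266, 40.94971466064453), 15.328553199768066)
```

{"api": "servo_tool", "payload": {
  "series": "0.2 -0.3 -4 0 7;0.2 -0.3 -7 0 7;0.2 -0.3 -8 0 7;0.2 -0.3 -8.1 0 7;0.2 -0.3 -8.1 0 7;0.2 -0.3 -8.1 0 3.8;0.2 -0.3 -8.1 0 3.8;0.2 -0.3 -8.1 0 3.8;0.2 -0.3 -8.1 0 3.8;0.2 -0.3 -8.1 0 3.8"
}}

```text
time: 12.65
ee_pos: [0.5828, -0.3158, 0.0283]
orientation: [179.9, -0.2, 15.7]
force: [0.0, 2.4, 6.2]
finger_gap: 0.482
grip_force: 31.1
```

{"api": "servo_tool", "payload": {
  "series": "0 0 4 0 3.8;0 0 8.2 0 3.8;4.1 24 8.2 -31.5 3.8;4.1 24 8.2 -31.5 3.8;4.1 24 8.2 -31.5 3.8;4.1 24 8.2 -31.5 3.8;4.1 24 8.2 -31.5 3.8;4.1 24 8.2 -31.5 3.8;4.1 24 8.2 -31.5 3.8;4.1 24 8.2 -31.5 3.8;4.1 24 8.2 -31.5 3.8;4.1 24 8.2 -31.5 3.8"
}}

```text
time: 13.65
ee_pos: [0.6222, -0.0763, 0.1083]
orientation: [-180.0, -0.0, -15.9]
force: [-0.4, -0.1, -0.3]
finger_gap: 0.482
grip_force: 30.8
```

{"api": "servo_tool", "payload": {
  "series": "0.1 0.05 -3 0 3.8;0.1 0.05 -5 0 3.8;0.1 0.05 -6 0 3.8;0.1 0.05 -6.3 0 3.8;0.1 0.05 -6.3 0 3.8;0.1 0.05 -6.3 0 3.8"
}}

```text
time: 14.15
ee_pos: [0.6236, -0.076, 0.0455]
orientation: [180.0, -0.0, -15.9]
force: [0.1, -1.0, 0.2]
finger_gap: 0.478
grip_force: 31.0
```

```bash
python3 - <<'E'
from h import *
st=robot.observe(); print(st['ee_pos'],st['force'])
im,d=optics.grab_frame('wrist'); cv2.imwrite('pics/w5.png',cv2.resize(im[130:340,200:450],None,fx=3,fy=2.8,interpolation=cv2.INTER_CUBIC))
E
```

```text
[ 0.62357787 -0.07599408  0.04545462] [ 0.08305805 -1.0090627   0.16817748]
```

View pics/w5.png

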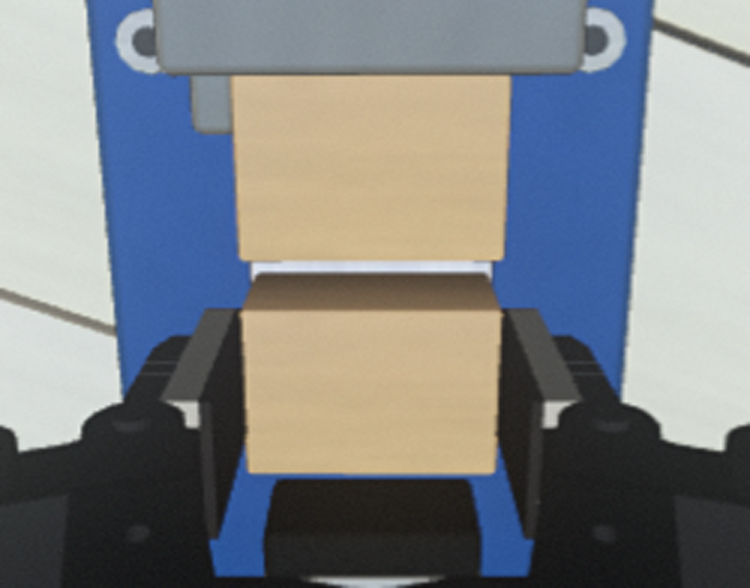

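The second block lines up with the first (centres at 371 and 372), with a small gap between them. I'll lower it and slide it up to the first.

{"api": "servo_tool", "payload": {
  "series": "0 0 -0.15 0 3.8;0 0 -0.2 0 3.8;0.2 -0.06 -0.2 0 3.8;0.4 -0.11 -0.2 0 3.8;0.55 -0.16 -0.2 0 3.8;0.7 -0.2 -0.2 0 3.8;0.7 -0.2 -0.2 0 3.8;0.7 -0.2 -0.2 0 3.8"
}}

```text
time: 14.87
ee_pos: [0.6309, -0.0772, 0.0441]
orientation: [-180.0, -0.1, -15.9]
force: [-2.1, -0.9, 5.7]
finger_gap: 0.479
grip_force: 31.6
```

{"api": "servo_tool", "payload": {
  "series": "0.1 -0.09 0 0 3.8;0.2 -0.13 0 0 3.8;0.25 -0.14 0 0 3.8;0.25 -0.14 0 0 3.8;0.25 -0.14 0 0 3.8"
}}

```text
time: 15.28
ee_pos: [0.6315, -0.0777, 0.0441]
orientation: [-180.0, 0.1, -15.9]
force: [-10.2, 6.5, 11.9]
finger_gap: 0.481
grip_force: 32.3
```

```bash
python3 - <<'E'
from h import *
st=robot.observe(); print(st['ee_pos'],st['force'])
im,d=optics.grab_frame('wrist'); cv2.imwrite('pics/w6.png',cv2.resize(im[130:340,200:450],None,fx=3,fy=2.8,interpolation=cv2.INTER_CUBIC))
E
```

```text
[ 0.63152446 -0.0776748   0.04412368] [-10.24404504   6.50816629  11.9373799 ]
```

View pics/w6.png

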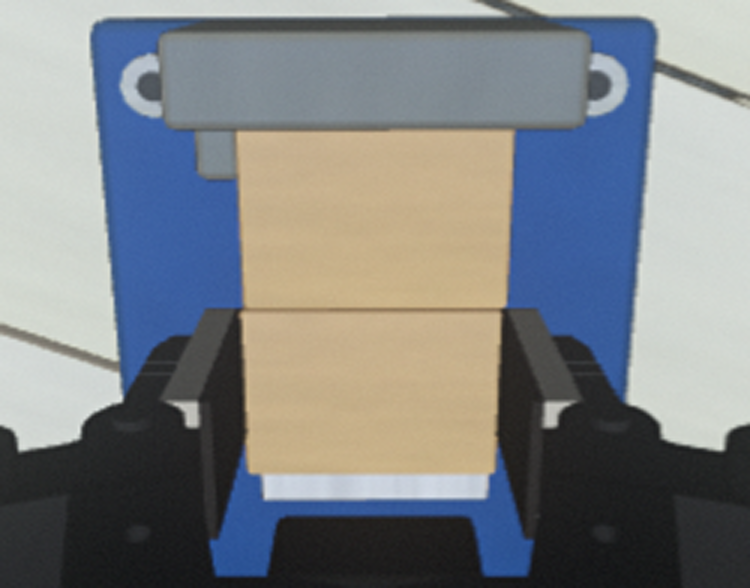

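The blocks now touch. The second is about 0.7 mm to clamp +y (edges 241–500 against 244–506), so I'll trim that, press again, release and lift.

{"api": "servo_tool", "payload": {
  "series": "-0.27 0.07 0 0 3.8;-0.3 -0.03 0 0 3.8;-0.3 -0.03 0 0 3.8;-0.3 -0.03 0 0 3.8;-0.03 -0.1 0 0 3.8;-0.03 -0.1 0 0 3.8;-0.03 -0.1 0 0 3.8;-0.15 -0.07 0 0 3.8;-0.15 -0.07 0 0 5.5;-0.15 -0.07 0 0 5.5;-0.15 -0.07 1 0 5.5;-0.15 -0.07 5 0 5.5;-0.15 -0.07 8 0 8.54;-0.15 -0.07 8 0 8.54;-0.15 -0.07 8 0 8.54"
}}

```text
time: 16.58
ee_pos: [0.6329, -0.0792, 0.126]
orientation: [-179.9, -0.3, -15.9]
force: [0.0, 0.3, -0.3]
finger_gap: 0.997
grip_force: 0.0
```

```bash
python3 - <<'E'
from h import *
st=robot.observe(); print(st['time'],st['ee_pos'],st['force'])
im,d=optics.grab_frame('wrist'); cv2.imwrite('pics/w7.png',cv2.resize(im[130:340,200:450],None,fx=3,fy=2.8,interpolation=cv2.INTER_CUBIC))
E
```

```text
16.5833 [ 0.63286798 -0.07922272  0.12601198] [ 0.0490407   0.29240728 -0.31808391]
```

View pics/w7.png

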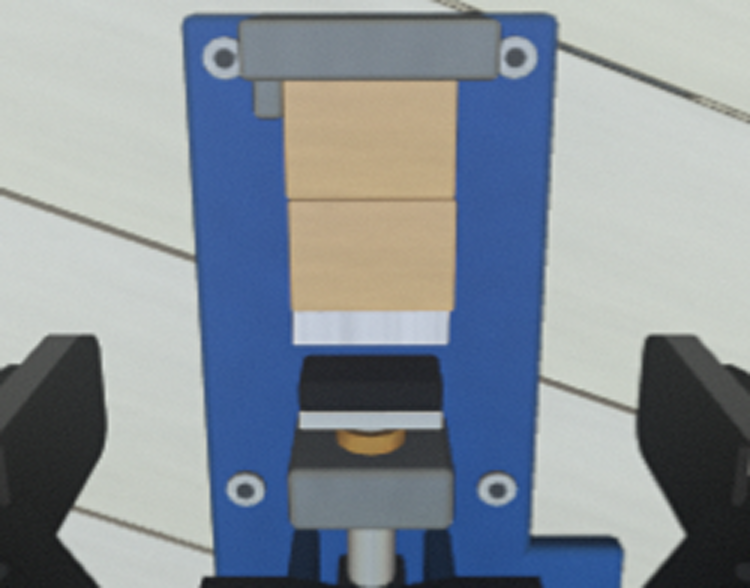

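The row is tight, straight and centred (blocks at columns 285–457, bed 293–449), and the ram is clear of it. Next is the catch, with the gripper shut and turned 90 degrees.

{"api": "servo_tool", "payload": {
  "series": "0 0 4 0 8.54;0 0 8 0 6;0 0 12 -7 3;0 0 16 -14 0;-6 0.9 17.4 -30 0;-19.3 2.8 17.4 -90 0;-19.3 2.8 17.4 -90 0;-19.3 2.8 17.4 -90 0;-19.3 2.8 17.4 -90 0;-19.3 2.8 17.4 -90 0;-19.3 2.8 17.4 -90 0;-19.3 2.8 17.4 -90 0;-19.3 2.8 17.4 -90 0;-19.3 2.8 17.4 -90 0;-19.3 2.8 17.4 -90 0;-19.3 2.8 17.4 -90 0"
}}

```text
time: 17.97
ee_pos: [0.4378, -0.0513, 0.2962]
orientation: [179.9, -0.1, -106.1]
force: [-0.6, 0.0, 0.1]
finger_gap: 0.001
grip_force: 0.0
```

```bash
python3 - <<'E'
from fitp import *
st=robot.observe(); print(st['time'],st['ee_pos'],st['orientation'],st['finger_gap'])
p=np.array([.5622,-.0594,np.radians(-15.8)]); c,s=np.cos(p[2]),np.sin(p[2]); Rm=np.array([[c,-s],[s,c]])
print('clamp',(st['ee_pos'][:2]-p[:2])@Rm*1e3)
for cam_ in('wrist','top'):
  im,d=optics.grab_frame(cam_); C=cloud(cam_,d,st); hsv=cv2.cvtColor(im,cv2.COLOR_BGR2HSV)
  m=((hsv[...,0]<8)|(hsv[...,0]>172))&(hsv[...,1]>130)&(hsv[...,2]>60)
  L=(C[...,:2]-p[:2])@Rm*1e3
  for nm,x in(('tab',-125),('blade',-57)):
    k=m&(abs(L[...,0]-x)<14)&(L[...,1]>-130)&(L[...,1]<40)&(C[...,2]>.08)
    if k.sum()>4: print(cam_,nm,k.sum(),'y',np.percentile(L[k][:,1],[2,50,98]).round(),'x',np.percentile(L[k][:,0],[2,98]).round(),'z',np.percentile(C[k][:,2],[2,50,98]).round(3))
E
```

```text
17.9667 [ 0.43784637 -0.0512658   0.29615025] [ 1.79896636e+02 -5.39925254e-02 -1.06073630e+02] 0.0006052292803406679
clamp [-121.87007656  -26.03216653]
wrist tab 229 y [-63. -59. -55.] x [-132. -114.] z [0.113 0.158 0.161]
wrist blade 441 y [-53. -24.   8.] x [-59. -51.] z [0.114 0.117 0.119]
top tab 51 y [-73. -60. -53.] x [-133. -116.] z [0.111 0.156 0.485]
top blade 41 y [-54. -42. -29.] x [-60. -53.] z [0.109 0.116 0.119]
```

{"api": "servo_tool", "payload": {
  "series": "0 0 -4 0 0;0 0 -8 0 0;0 0 -11 0 0;0 0 -13.1 0 0;0 0 -13.1 0 0;-0.2 -0.7 -13.1 0 0;-0.41 -1.44 -13.1 0 0;-0.55 -2 -13.15 0 0;-0.7 -2.5 -13.25 0 0;-0.87 -3.1 -13.4 0 0;-0.87 -3.1 -13.4 0 0"
}}

```text
time: 18.98
ee_pos: [0.4297, -0.083, 0.1636]
orientation: [-179.9, 0.0, -105.9]
force: [0.2, -0.6, 0.4]
finger_gap: 0.001
grip_force: 0.1
```

{"api": "servo_tool", "payload": {
  "series": "-0.13 -0.45 -0.25 0 0;-0.26 -0.9 -0.6 0 0;-0.38 -1.35 -1.1 0 0;-0.46 -1.65 -1.7 0 0;-0.56 -1.95 -2.5 0 0;-0.58 -2.05 -2.8 0 0;-0.6 -2.1 -3 0 0;-0.6 -2.1 -3 0 0"
}}

```text
time: 19.65
ee_pos: [0.424, -0.1029, 0.1346]
orientation: [-180.0, 0.0, -105.8]
force: [-10.4, 8.2, 31.4]
finger_gap: -0.0
grip_force: 16.1
```

```bash
cat > red.py <<'E'
from fitp import *
st=robot.observe(); print(st['time'],st['ee_pos'],st['force'])
p=np.array([.5622,-.0594,np.radians(-15.8)]); c,s=np.cos(p[2]),np.sin(p[2]); Rm=np.array([[c,-s],[s,c]])
print('clamp',(st['ee_pos'][:2]-p[:2])@Rm*1e3)
for cam_ in('wrist','top'):
  im,d=optics.grab_frame(cam_); C=cloud(cam_,d,st); hsv=cv2.cvtColor(im,cv2.COLOR_BGR2HSV)
  m=((hsv[...,0]<8)|(hsv[...,0]>172))&(hsv[...,1]>130)&(hsv[...,2]>60)
  L=(C[...,:2]-p[:2])@Rm*1e3
  for nm,x in(('tab',-125),('blade',-57)):
    k=m&(abs(L[...,0]-x)<14)&(L[...,1]>-130)&(L[...,1]<40)&(C[...,2]>.08)&(C[...,2]<.25)
    if k.sum()>4: print(cam_,nm,k.sum(),'y',np.percentile(L[k][:,1],[2,50,98]).round(),'x',np.percentile(L[k][:,0],[2,98]).round(),'z',np.percentile(C[k][:,2],[2,50,98]).round(3), 'slope', np.degrees(np.arctan(np.polyfit(L[k][:,1],C[k][:,2]*1e3,1)[0])).round(1))
E
python3 red.py
```

```text
19.65 [ 0.42402788 -0.10288523  0.13460883] [-10.41788914   8.17591447  31.40681032]
clamp [-121.11152839  -79.46381159]
wrist tab 1216 y [-105.  -97.  -86.] x [-132. -114.] z [0.115 0.117 0.118] slope -4.0
wrist blade 202 y [-61. -60. -59.] x [-58. -52.] z [0.112 0.118 0.126] slope 78.7
```

The tab now lies flat (y to −105, z 117 mm) against its stop, so the catch is fully over. I'll lift off and go above the lever bar.

{"api": "servo_tool", "payload": {
  "series": "0 0 1 0 0;0 0 5 0 0;0 0 9 0 0;0 0 13 0 2;0 0 16.5 0 5;3 1.5 16.5 0 8.54;6 3 16.5 0 8.54;9 4.6 16.5 0 8.54;10.4 5.3 16.5 0 8.54;10.4 5.3 16.5 0 8.54;10.4 5.3 16.5 0 8.54;10.4 5.3 16.5 0 8.54"
}}

```text
time: 20.75
ee_pos: [0.527, -0.0503, 0.2969]
orientation: [179.9, -0.1, -105.9]
force: [-0.8, 1.1, -0.1]
finger_gap: 1.002
grip_force: 0.0
```

```bash
python3 red.py; python3 - <<'E'
from fitp import *
st=robot.observe(); im,d=optics.grab_frame('wrist'); C=cloud('wrist',d,st)
p=np.array([.5622,-.0594,np.radians(-15.8)]); c,s=np.cos(p[2]),np.sin(p[2]); Rm=np.array([[c,-s],[s,c]]); L=(C[...,:2]-p[:2])@Rm*1e3
m=(abs(L[...,0]+36)<25)&(abs(L[...,1])<55)&(C[...,2]>.205)&(C[...,2]<.235); print(m.sum())
if m.sum(): print('bar',np.percentile(L[m],[3,97],axis=0),np.percentile(C[m][:,2],[50,95]))
print([(x['conf'],onplane('wrist',[x['centre']],.214,st)) for x in pinpoint('lever_grip','wrist')])
E
```

```text
20.75 [ 0.52699216 -0.05025453  0.29686776] [-0.80097399  1.140623   -0.07491739]
clamp [-36.36774809  -0.78646549]
wrist tab 1163 y [-103.  -77.  -49.] x [-131. -113.] z [0.112 0.116 0.118] slope -2.8
wrist blade 131 y [-53. -48. -43.] x [-58. -51.] z [0.172 0.175 0.176] slope -4.6
top tab 230 y [-103.  -77.  -50.] x [-133. -115.] z [0.111 0.115 0.12 ] slope -2.4
top blade 34 y [-59. -52. -43.] x [-60. -53.] z [0.12  0.17  0.175] slope 71.9
2035
bar [[-40.41392144 -38.06304688]
 [-27.19322762  35.27231975]] [0.21926375 0.22092827]
[]
```

{"api": "servo_tool", "payload": {
  "series": "0.2 -0.03 -3 0 8.54;0.2 -0.03 -6 0 8.54;0.2 -0.03 -8 0 8.54;0.2 -0.03 -8.3 0 8.54;0.2 -0.03 -8.3 0 8.54;0.2 -0.03 -8.3 0 1;0.2 -0.03 -8.3 0 1;0.2 -0.03 -8.3 0 1;0.2 -0.03 -8.3 0 1;0.2 -0.03 -8.3 0 1;0.2 -0.03 -8.3 0 1;0.2 -0.03 -8.3 0 1;0.2 -0.03 -8.3 0 1;0.2 -0.03 -8.3 0 1",
  "squeeze": 60
}}

```text
time: 22.12
ee_pos: [0.5295, -0.0503, 0.2156]
orientation: [-180.0, 0.0, -105.9]
force: [-3.2, 1.9, 5.6]
finger_gap: 0.137
grip_force: 58.4
```

{"api": "servo_tool", "payload": {
  "series": "-0.7 0.2 0.05 0 1;-1.4 0.39 0.07 0 1;-2.1 0.59 0.05 0 1;-2.79 0.79 0 0 1;-3.5 0.98 -0.1 0 1;-4.17 1.18 -0.22 0 1;-4.85 1.37 -0.4 0 1;-5.52 1.56 -0.58 0 1;-6 1.7 -0.75 0 1;-6 1.7 -0.75 0 1;-6 1.7 -0.75 0 1"
}}

```text
time: 23.03
ee_pos: [0.4708, -0.0337, 0.2094]
orientation: [-179.8, 0.0, -105.8]
force: [1.3, -2.5, 8.9]
finger_gap: 0.141
grip_force: 61.2
```

{"api": "servo_tool", "payload": {
  "series": "-0.3 0.08 -0.11 0 1;-0.6 0.17 -0.22 0 1;-0.85 0.24 -0.32 0 1;-0.85 0.24 -0.32 0 1;-0.85 0.24 -0.32 0 1"
}}

```text
time: 23.45
ee_pos: [0.4639, -0.0316, 0.2068]
orientation: [-179.6, 0.0, -105.8]
force: [5.6, -7.4, 7.1]
finger_gap: 0.139
grip_force: 61.0
```

{"api": "servo_tool", "payload": {
  "series": "-0.15 0.04 -0.05 0 1;-0.3 0.08 -0.11 0 1;-0.3 0.08 -0.11 0 1;-0.3 0.08 -0.11 0 1"
}}

```text
time: 23.78
ee_pos: [0.4631, -0.0312, 0.2065]
orientation: [-179.3, 0.1, -105.7]
force: [13.5, -12.5, 4.2]
finger_gap: 0.138
grip_force: 60.8
```

{"api": "servo_tool", "payload": {
  "series": "-0.1 0.03 -0.04 0 1;-0.2 0.05 -0.07 0 1;-0.2 0.05 -0.07 0 1;-0.2 0.05 -0.07 0 1;-0.2 0.05 -0.07 0 1;-0.2 0.05 -0.07 0 1"
}}

```text
time: 24.28
ee_pos: [0.4626, -0.031, 0.2063]
orientation: [-179.2, 0.1, -105.7]
force: [19.6, -17.4, 3.7]
finger_gap: 0.139
grip_force: 60.7
```

```bash
python3 red.py; python3 - <<'E'
from h import *
im,d=optics.grab_frame('top'); a=cv2.resize(im[130:290,220:380],None,fx=3,fy=3,interpolation=cv2.INTER_CUBIC)
im,d=optics.grab_frame('scene'); b=cv2.resize(im[150:280,240:370],(480*2//3,480),interpolation=cv2.INTER_CUBIC)
cv2.imwrite('pics/end.png',np.hstack([a,b]))
E
```

```text
24.2833 [ 0.46256188 -0.03100574  0.20634549] [ 19.64486698 -17.43418697   3.67549182]
clamp [-103.60478616    0.191979  ]
wrist tab 2437 y [-103.  -78.  -49.] x [-132. -113.] z [0.113 0.116 0.119] slope -2.8
wrist blade 300 y [-53. -48. -42.] x [-59. -52.] z [0.173 0.175 0.176] slope -5.9
top tab 231 y [-103.  -76.  -50.] x [-133. -115.] z [0.11  0.115 0.12 ] slope -1.8
top blade 33 y [-59. -52. -43.] x [-60. -53.] z [0.122 0.171 0.176] slope 71.9
```

View pics/end.png

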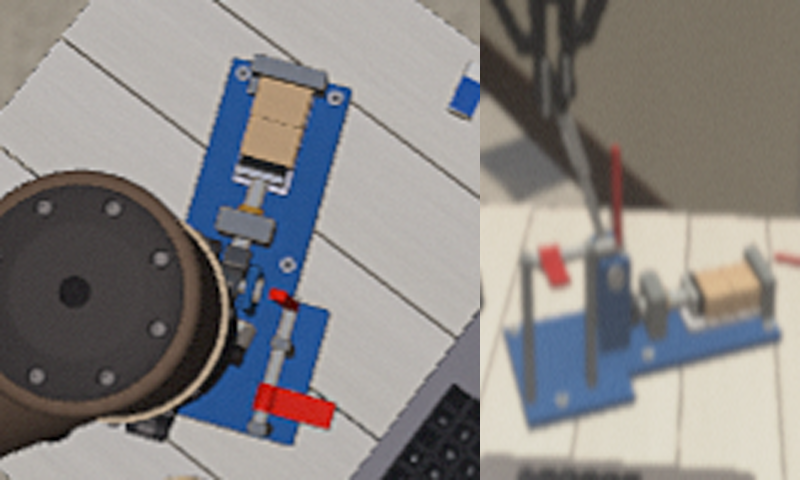

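The final view shows the ram bearing on the straight row at (275,120), the tab lying over at (295,405), and the gripper still holding the lever pulled.

```bash
python3 -c "
from plant import robot; print(robot.sign_off())"
```

```text
the job is handed in; nothing more can be done
None
```

The job is handed in: both blocks sit in a tight row against the fence, the catch was flipped fully over first, and the arm is still holding the lever pulled with the ram pressing on the row. The clock read about 24 s at hand-in.

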